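# Lay out the screwdriver set by length in the notched rest

### The job

The opened hard drive is about to be worked on, and its small screws want the short blades close by: lay the four loose black-handled screwdrivers in the notched rest, one to a notch, in order of length, with the shortest in the end notch on the side where the opened hard drive lies and the longest in the end notch on the other side. Each handle lies down in its notches centred across both rails, with the blade pointing away from the robot; leave both hard drives where they are.

Things in the scene. Friction and masses are not known exactly. Their poses are not given: they have to be found in the camera images.
- driver_short: Screwdriver, round ribbed black handle 16 mm thick, 120 mm long (same on all four); steel blade 4 mm thick, 35 mm long (155 mm over all). Origin on its axis where handle and blade meet; x points along the blade to the tip: handle's middle at x = -60 mm, butt at -120; y, z turn as it rolls. 45 g, balances in the handle. Starts flat on the bench left of the rest, axis 8 mm up.
- driver_medium: Screwdriver, round ribbed black handle 16 mm thick, 120 mm long (same on all four); steel blade 4 mm thick, 65 mm long (185 mm over all). Origin on its axis where handle and blade meet; x points along the blade to the tip: handle's middle at x = -60 mm, butt at -120; y, z turn as it rolls. 45 g, balances in the handle. Starts flat on the bench left of the rest, axis 8 mm up.
- driver_long: Screwdriver, round ribbed black handle 16 mm thick, 120 mm long (same on all four); steel blade 4 mm thick, 95 mm long (215 mm over all). Origin on its axis where handle and blade meet; x points along the blade to the tip: handle's middle at x = -60 mm, butt at -120; y, z turn as it rolls. 45 g, balances in the handle. Starts flat on the bench left of the rest, axis 8 mm up.
- driver_longest: Screwdriver, round ribbed black handle 16 mm thick, 120 mm long (same on all four); steel blade 4 mm thick, 125 mm long (245 mm over all). Origin on its axis where handle and blade meet; x points along the blade to the tip: handle's middle at x = -60 mm, butt at -120; y, z turn as it rolls. 45 g, balances in the handle. Starts flat on the bench left of the rest, axis 8 mm up.
- rest: Fixed rest: plate 124x210 mm, top 6 mm up; two grey rails along y, 8 mm thick, at x = -40 and +40 mm (72 clear between), tops 30 mm up, each with 4 V notches (90 deg, 28 mm wide, bottom 16 mm up) at y = -75, -25, 25, 75 mm. Origin under its middle at bench height; x away from robot (within 0.3 rad), y left. Seated handle: axis 27 mm up; centred: its middle at x = 0, driver's origin at x = +60 mm.
- open_drive: Opened 3.5 inch hard drive, a black frame with the shiny platter showing, 108 x 147 x 26 mm (x, y, z), loose, 0.5 kg. Origin at the middle of its underside. It lies close beside the rest, left of it (rest's y positive) or right of it (negative): the shortest screwdriver goes to that end.
- small_drive: Closed 2.5 inch hard drive, a flat grey metal slab, 70 x 100 x 12 mm (x, y, z), loose, 0.1 kg, lying at the other end of the rest. Origin at the middle of its underside.
Not all that is in view belongs to the job. What is shaped like the driver_short but yellow is not meant.

How it is judged:
At the end, for the whole second after the job is handed in: The four lie released and still, one per notch pair, shortest at the opened drive's end to longest at the other: axis within 8 mm sideways, 5 mm in height and 0.1 rad of its seat, handle's middle within 14 mm of midway between the rails, blade away from the robot; drives moved under 15 mm (((y of open_drive in the frame of rest above 0 m and y of driver_short in the frame of rest between 0.067 and 0.083 m and y of driver_medium in the frame of rest between 0.017 and 0.033 m and y of driver_long in the frame of rest between -0.033 and -0.017 m and y of driver_longest in the frame of rest between -0.083 and -0.067 m) or (y of open_drive in the frame of rest below 0 m and y of driver_short in the frame of rest between -0.083 and -0.067 m and y of driver_medium in the frame of rest between -0.033 and -0.017 m and y of driver_long in the frame of rest between 0.017 and 0.033 m and y of driver_longest in the frame of rest between 0.067 and 0.083 m)) and x of driver_short in the frame of rest between 0.046 and 0.074 m and z of driver_short in the frame of rest between 0.0223 and 0.0323 m and angle between the x axis of each of driver_short, driver_medium, driver_long, driver_longest and the x axis of rest, either way round below 0.1 rad and linear speed of each of driver_short, driver_medium, driver_long, driver_longest below 0.01 m/s and angular speed of each of driver_short, driver_medium, driver_long, driver_longest below 0.1 rad/s and x of driver_medium in the frame of rest between 0.046 and 0.074 m and z of driver_medium in the frame of rest between 0.0223 and 0.0323 m and x of driver_long in the frame of rest between 0.046 and 0.074 m and z of driver_long in the frame of rest between 0.0223 and 0.0323 m and x of driver_longest in the frame of rest between 0.046 and 0.074 m and z of driver_longest in the frame of rest between 0.0223 and 0.0323 m); the robot touches nothing.
It fails at once if the opened hard drive is pushed more than 15 mm from where it lay (distance of open_drive from where it was at the start of the episode above 0.015 m).
It fails at once if the small closed hard drive is pushed more than 15 mm from where it lay (distance of small_drive from where it was at the start of the episode above 0.015 m).
It also fails if it takes over 96 s, if anything falls off the work surface, if the arm or the gripper's body presses on something with over 40 N, if the wrist force passes 120 N, or if a joint passes its speed limit or range.

### The arm

A 6-joint arm with a two-finger parallel gripper is mounted at the origin on a cart in front of the work surface, level with it; the furniture and walls round the work are solid. World frame = base frame: x ahead of the robot, y to its left, z up, the work surface at z = 0. Lengths are in m, angles in rad, forces in N, time in s.
With the tool pointing down it reaches from about 0.4 to 0.825 m from the base axis. Payload 7 kg.
Tool frame: the origin (TCP) lies midway between the tips of the shut fingers; the grasp point (between the pads) lies 19 mm behind it (grip_point_offset is the distance from the TCP to the grasp point, in m); z points along the fingers, y is the line along which they close (so a half turn about z gives the same grasp; the last joint's range is limited). The gripper opens to 88 mm and grips with 3 to 60 N. Pads are 19 mm wide; open, the fingers measure 130 mm over their backs; the gripper's body (78 mm by 193 mm) begins 47 mm behind the grasp point.
Start: joints at [1.596, 0.359, 0.012, 0, -1.224, -0.288], TCP at [0.175, 0.652, 0.227] pointing down, gripper open.
Joint ranges: [-3.07, 3.07], [-1.43, 2.12], [-1.02, 1.25], [-3.03, 1.67], [-3.05, -0], [-3.03, 3.03]. Speed limits (rad/s): [2.39, 2.39, 3.01, 3.14, 3.14, 3.14].

### API

Orientations are given as [roll, pitch, yaw] about the fixed x, y, z axes, in that order (R = Rz(yaw) Ry(pitch) Rx(roll)).
In Python, from station import get_state, grab_frame, camera_params, job_done, grip_point_offset gives the robot as it stands.
- The arm moves only by the shell command python3 -m creep 'ROWS' [FORCE]. ROWS is JSON, a list that holds one entry, the list of rows, each a list of 7 numbers: the finger opening in cm, from 0 to 8.76, then the shift along the tool's x, y, z in cm, then the turn, a rotation vector about the tool's x, y, z in rad. In form: [[[fingers, tx, ty, tz, wx, wy, wz], ...]]. A call has 1 to 20 rows; each row is the pose to reach, as a shift and turn from the pose commanded when the call began, along the tool's axes at that moment; what a row does not reach only later rows make up. A row lasts 1/8 s, in which the tool goes at most 62.5 mm and 10.7 degrees, less where a joint would pass 70% of its speed; a pose out of reach is approached as far as the arm can. A call with a gripper value outside its range is refused whole. The fingers move at their own pace and stop on an object; FORCE is the grip in N (left out, the last holds). Time passes only in rows, so rows that repeat a pose let the fingers close. It gives the time, the measured TCP pose, the force, the opening and the grip force at its end, in the units of the state.
- get_state(): the state, without advancing time (a new reading comes with each control period).
- grab_frame(name): name is "side" or "top"; returns the picture (480x640x3 uint8, blue, green, red); there is no depth.
- camera_params(name): a dict with "vertical_fov" (degrees; the focal length in pixels is half the picture's height over the tangent of half this angle, whatever the lens; pixels are square), "cx", "cy" (the principal point, pixels), "view" (4x4, takes a point from world to camera coordinates). Camera axes: x right, y down, z forward; pixel columns grow to the right and rows downward; lengths in m; the calibration is good to about 2 mm. A picture is of the moment at which its call begins. camera_params takes no time and is no camera call.
- job_done(): hands the job in; it is judged then, once.
The state is a dict: "t": time; "q": joint angles; "qd": joint speeds; "joint_efforts": joint torques, N m; "eef_pos": TCP position; "ee_rot": TCP orientation; "force": force on the tool from outside, world axes, zero at the start; "moment": the same for the moment, N m; "width": finger opening in m; "gripper_force": force on a finger pad.
Only numpy, scipy, OpenCV 4.12 (cv2) and the standard library are available. Lean on these libraries where they do the work, as an engineer would, in place of code of your own. Each camera call takes 0.05 s, during which the arm holds its last target. There are 200 camera calls.

## Working session

There is one attempt and no reset: what is moved stays moved. The work goes in short steps, Python scripts to look and compute and a shell command to move; the robot and the scene stay as the last step left them, time stands still between calls to the robot, and variables do not carry over. Pictures are saved under pics/ and viewed, at most 14 in all, crops included, and the job is handed in when it is done.

```bash
mkdir -p pics; python3 - <<'E'
from station import *
import cv2
for n in("top","side"):
    cv2.imwrite(f"pics/{n}0.png",grab_frame(n)); print(camera_params(n))
s=get_state();print(s,grip_point_offset)
E
```

```text
{'vertical_fov': 50.831972475947595, 'cx': 318.3410499401563, 'cy': 238.27001277718807, 'view': array([[-0.02180999, -0.9997206 ,  0.00911308,  0.02009797],
       [-0.98355277,  0.01982074, -0.17953017,  0.56825237],
       [ 0.17929938, -0.01287875, -0.98371026,  1.14528101],
       [ 0.        ,  0.        ,  0.        ,  1.        ]])}
{'vertical_fov': 51.37879656258428, 'cx': 315.12326726651753, 'cy': 237.08335987402023, 'view': array([[ 0.90480607, -0.42578432, -0.00580441, -0.48393399],
       [-0.29854933, -0.62458991, -0.72163408,  0.20844119],
       [ 0.3036351 ,  0.65467179, -0.69225036,  1.20312278],
       [ 0.        ,  0.        ,  0.        ,  1.        ]])}
{'t': 0.1, 'q': array([ 1.59606701e+00,  3.59308798e-01,  1.11595066e-02, -2.86065662e-04,
       -1.22411634e+00, -2.88087265e-01]), 'qd': array([ 0.0001612 , -0.00017595,  0.00402862,  0.00180107, -0.00021152,
        0.00045811]), 'joint_efforts': array([-1.14977578e-03, -5.84166741e+01,  2.93750274e+01,  7.01546699e+00,
        1.01659991e-02, -5.35720562e-05]), 'eef_pos': array([0.17529496, 0.65138876, 0.22572855]), 'ee_rot': array([ 3.14010748e+00, -1.59639936e-04, -2.62913855e-01]), 'force': array([0.11498981, 0.35803221, 0.51661561]), 'moment': array([-0.03718267, -0.0151221 , -0.01586736]), 'gripper_force': 0.0, 'width': 0.08754112624276578} 0.0188
```

View pics/top0.png

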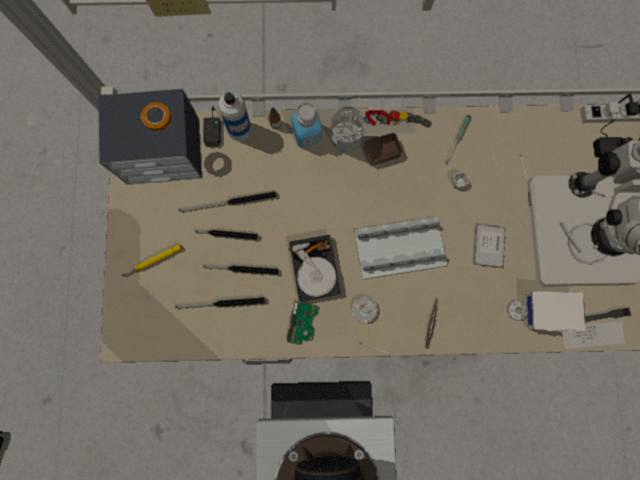

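View pics/side0.png

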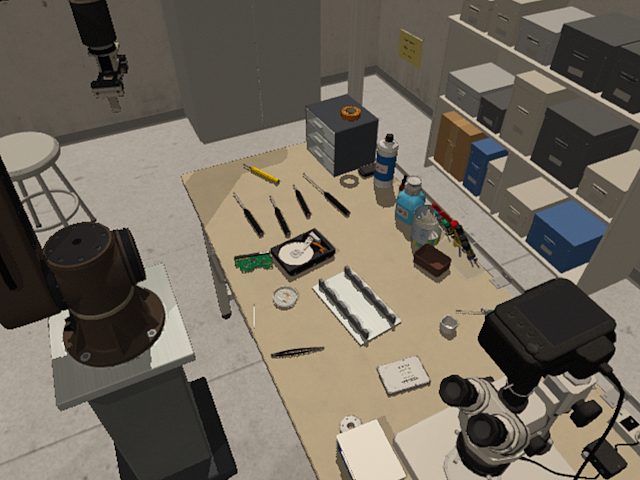

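The top view shows the open drive at (317,272), left of the rest (402,247), and the small drive at (490,245). The black drivers' blades all point left. By length: longest at row ~203, short at ~235, medium at ~270, long at ~302. The yellow one at (153,260) is the decoy.

```bash
cat > h.py <<'E'
import numpy as np, cv2
from station import *
def ray(n,uv,z):
    p=camera_params(n);f=240/np.tan(np.radians(p["vertical_fov"]/2));V=np.array(p["view"]);R=V[:3,:3];c=-R.T@V[:3,3]
    uv=np.atleast_2d(np.asarray(uv,float))
    d=np.c_[(uv[:,0]-p["cx"])/f,(uv[:,1]-p["cy"])/f,np.ones(len(uv))]@R
    return (c+d*((z-c[2])/d[:,2])[:,None])[:,:2]
def dark(g,box,th=50,amin=150):
    x0,y0,x1,y1=box;m=np.zeros(g.shape[:2],np.uint8);m[y0:y1,x0:x1]=(g.max(2)[y0:y1,x0:x1]<th)*255
    n,l,s,c=cv2.connectedComponentsWithStats(m)
    return [np.argwhere(l==i)[:,::-1] for i in range(1,n) if s[i,4]>=amin]
def drivers(g,box=(165,185,285,315)):
    out=[]
    for p in dark(g,box):
        w=ray("top",p,.008);c=w.mean(0);d=np.linalg.svd(w-c,full_matrices=False)[2][0]
        if d[1]<0:d=-d
        t=(w-c)@d;s=(w-c)@[-d[1],d[0]]
        out.append((c+d*(t.min()+t.max())/2,np.degrees(np.arctan2(d[1],d[0])),np.ptp(t),np.ptp(s)))
    return out
E
python3 - <<'E'
from h import *
g=cv2.imread("pics/top0.png")
for o in drivers(g):print("handle mid",o[0].round(4),"ang %.1f len %.3f wid %.3f"%o[1:])
# blade: pixels differing from the bench near each handle axis
for o in drivers(g):
    c=o[0];a=np.radians(o[1]);d=np.array([np.cos(a),np.sin(a)])
    yy,xx=np.mgrid[180:320,160:290];uv=np.c_[xx.ravel(),yy.ravel()];w=ray("top",uv,.008)-c
    t=w@d;s=w@[-d[1],d[0]];px=g[uv[:,1],uv[:,0]].astype(int);sat=px[:,2]-px[:,0]
    k=(abs(s)<.006)&(abs(t)<.25)&(sat<20)
    print("tip %.3f butt %.3f total %.3f"%(t[k].max(),t[k].min(),np.ptp(t[k])))
hsv=cv2.cvtColor(g,cv2.COLOR_BGR2HSV)
m=np.zeros(g.shape[:2],np.uint8);m[205:290,345:460]=(hsv[205:290,345:460,1]<35)*255
m=cv2.morphologyEx(m,cv2.MORPH_CLOSE,np.ones((5,5)))
c=max(cv2.findContours(m,0,2)[0],key=cv2.contourArea)
w=ray("top",c[:,0],.006).astype(np.float32)
print("plate",cv2.minAreaRect(w), "px",cv2.boxPoints(cv2.minAreaRect(c)).round(0).tolist())
for nm,b,z in(("open",(285,230,348,310),.026),("small",(468,215,512,275),.012)):
    x0,y0,x1,y1=b;m=np.zeros(g.shape[:2],np.uint8)
    m[y0:y1,x0:x1]=((hsv[y0:y1,x0:x1,1]<35)|(g[y0:y1,x0:x1].max(2)<60))*255
    c=max(cv2.findContours(cv2.morphologyEx(m,cv2.MORPH_CLOSE,np.ones((5,5))),0,2)[0],key=cv2.contourArea)
    w=ray("top",c[:,0],z).astype(np.float32);r=cv2.minAreaRect(w);print(nm,r,cv2.boxPoints(r).round(3).tolist())
cv2.imwrite("pics/crop0.png",cv2.resize(g[180:320,160:460],None,fx=2.6,fy=2.6,interpolation=2))
E
```

```text
handle mid [0.6815 0.1706] ang 98.8 len 0.121 wid 0.014
handle mid [0.5904 0.218 ] ang 83.3 len 0.121 wid 0.014
handle mid [0.502  0.1676] ang 84.5 len 0.122 wid 0.014
handle mid [0.4249 0.2011] ang 92.9 len 0.120 wid 0.014
tip 0.185 butt -0.065 total 0.249
tip 0.093 butt -0.140 total 0.233
tip 0.227 butt -0.066 total 0.293
tip 0.153 butt -0.067 total 0.220
plate ((0.5512952208518982, -0.19260403513908386), (0.12500469386577606, 0.21054069697856903), 7.828465938568115) px [[354.0, 229.0], [439.0, 215.0], [447.0, 265.0], [362.0, 279.0]]
open ((0.49217477440834045, 0.023765038698911667), (0.16490134596824646, 0.11561727523803711), 8.649178504943848) [[0.4020000100135803, 0.0689999982714653], [0.4189999997615814, -0.04600000008940697], [0.5820000171661377, -0.020999999716877937], [0.5649999976158142, 0.09300000220537186]]
small ((0.5499162077903748, -0.41014301776885986), (0.07092878222465515, 0.09977441281080246), 82.1596908569336) [[0.4959999918937683, -0.43799999356269836], [0.593999981880188, -0.4519999921321869], [0.6039999723434448, -0.38199999928474426], [0.5049999952316284, -0.36800000071525574]]
```

View pics/crop0.png

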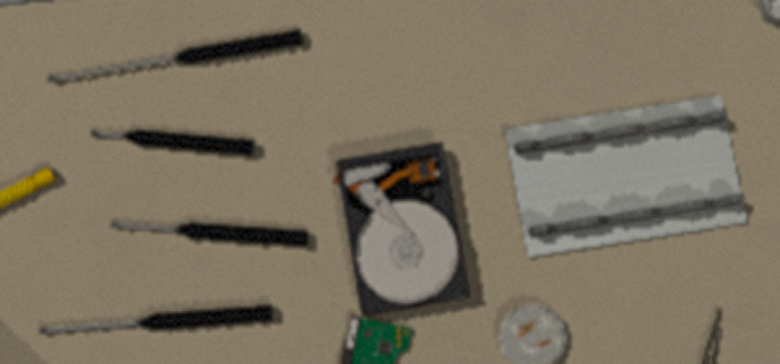

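Sizes check out: handles 0.120–0.122 m, plate 125×210.5 mm, longest 0.249 m, long 0.220 m, and in the crop the second is shorter than the third. The rest is at (0.551,-0.193), turned 7.8°, with the open drive on its +y side. First I'll hover over the longest driver.

```bash
cat >> h.py <<'E'
from scipy.spatial.transform import Rotation as Ro
def go(*targets):
    s=get_state();p=np.array(s["eef_pos"]);R=Ro.from_euler("xyz",s["ee_rot"])
    for x,y,z,yaw in targets:
        d=R.inv().apply(np.array([x,y,z])-p)*100
        w=(R.inv()*Ro.from_euler("xyz",[np.pi,0,np.radians(yaw)])).as_rotvec()
        print("t %.1f"%s["t"],"cm",d.round(2).tolist(),"rad",w.round(3).tolist())
E
python3 -c "
from h import *
go((.6815,.1706,.10,-81.2),(.6815,.1706,.003,-81.2))"
```

```text
t 0.1 cm [61.37, 33.25, 12.63] rad [0.001, -0.001, 1.154]
t 0.1 cm [61.37, 33.24, 22.33] rad [0.001, -0.001, 1.154]
```

```bash
python3 -m creep '[[[5,61.37,33.25,12.63,0,0,1.154],[5,61.37,33.25,12.63,0,0,1.154],[5,61.37,33.25,12.63,0,0,1.154],[5,61.37,33.25,12.63,0,0,1.154],[5,61.37,33.25,12.63,0,0,1.154],[5,61.37,33.25,12.63,0,0,1.154],[5,61.37,33.25,12.63,0,0,1.154],[5,61.37,33.25,12.63,0,0,1.154],[5,61.37,33.25,12.63,0,0,1.154],[5,61.37,33.25,12.63,0,0,1.154],[5,61.37,33.25,12.63,0,0,1.154],[5,61.37,33.25,12.63,0,0,1.154],[5,61.37,33.25,12.63,0,0,1.154],[5,61.37,33.25,12.63,0,0,1.154],[5,61.37,33.25,12.63,0,0,1.154],[5,61.37,33.25,12.63,0,0,1.154]]]' 15; python3 -c "
from h import *
go((.6815,.1706,.003,-81.2));print(get_state()['q'].round(2))
cv2.imwrite('pics/top1.png',grab_frame('top')[150:350,130:430])"
```

```text
t: 2.1
eef_pos: [0.6812, 0.1724, 0.1009]
ee_rot: [-3.141, 0.0, -1.415]
force: [0.5, 0.8, 0.6]
width: 0.0503
gripper_force: 0.0
t 2.1 cm [0.19, 0.01, 9.79] rad [-0.001, 0.0, 0.002]
[ 0.52  0.49 -0.07 -0.   -1.   -0.37]
```

View pics/top1.png

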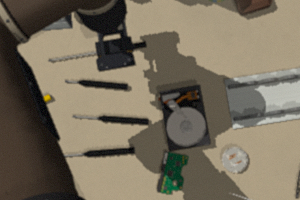

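The gripper stands over the longest driver's handle (crop ~(120,50)). Next: descend, grip, lift.

```bash
python3 -m creep '[[[5,0.1,0,6,0,0,0],[5,0.15,0,8.5,0,0,0],[5,0.15,0,9.7,0,0,0],[5,0.15,0,9.75,0,0,0],[1,0.15,0,9.75,0,0,0],[1,0.15,0,9.75,0,0,0],[1,0.15,0,9.75,0,0,0],[1,0.15,0,9.75,0,0,0],[1,0.15,0,9.75,0,0,0],[1,0.15,0,8,0,0,0],[1,0.15,0,4,0,0,0],[1,0.15,0,0,0,0,0],[1,0.15,0,0,0,0,0]]]' 20; python3 -c "
from h import *
a=-180+7.8
go((.5615,-.2669,.10,a),(.5615,-.2669,.021,a));cv2.imwrite('pics/side2.png',grab_frame('side')[150:400,200:500])"
```

```text
t: 3.78
eef_pos: [0.6844, 0.1708, 0.1059]
ee_rot: [-3.134, 0.002, -1.416]
force: [0.0, 0.8, -1.0]
width: 0.0154
gripper_force: 20.0
t 3.8 cm [41.36, 18.89, 0.36] rad [-0.005, 0.008, 1.589]
t 3.8 cm [41.37, 18.95, 8.26] rad [-0.005, 0.008, 1.589]
```

View pics/side2.png

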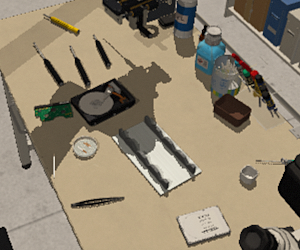

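The handle is held (width 15.4 mm, 20 N). Now I'll carry it over the far end notch.

```bash
python3 -m creep '[[[1,41.4,18.9,0.3,0,0,1.589],[1,41.4,18.9,0.3,0,0,1.589],[1,41.4,18.9,0.3,0,0,1.589],[1,41.4,18.9,0.3,0,0,1.589],[1,41.4,18.9,0.3,0,0,1.589],[1,41.4,18.9,0.3,0,0,1.589],[1,41.4,18.9,0.3,0,0,1.589],[1,41.4,18.9,0.3,0,0,1.589],[1,41.4,18.9,0.3,0,0,1.589],[1,41.4,18.9,0.3,0,0,1.589],[1,41.4,18.9,0.3,0,0,1.589],[1,41.4,18.9,0.3,0,0,1.589],[1,41.4,18.9,0.3,0,0,1.589]]]'; python3 -c "
from h import *
a=-180+7.8
go((.5615,-.2669,.05,a),(.5615,-.2669,.021,a));cv2.imwrite('pics/top3.png',cv2.resize(grab_frame('top')[130:330,280:520],None,fx=2,fy=2));cv2.imwrite('pics/side3.png',cv2.resize(grab_frame('side')[200:420,270:510],None,fx=2,fy=2))"
```

```text
t: 5.45
eef_pos: [0.5587, -0.2679, 0.0973]
ee_rot: [3.142, -0.0, -3.005]
force: [-0.1, 0.1, -0.6]
width: 0.0156
gripper_force: 20.0
t 5.5 cm [-0.29, 0.06, 4.73] rad [0.0, -0.0, 0.001]
t 5.5 cm [-0.29, 0.06, 7.63] rad [0.0, -0.0, 0.001]
```

View pics/top3.png

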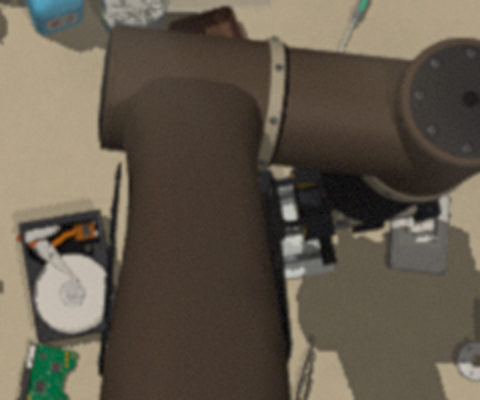

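View pics/side3.png

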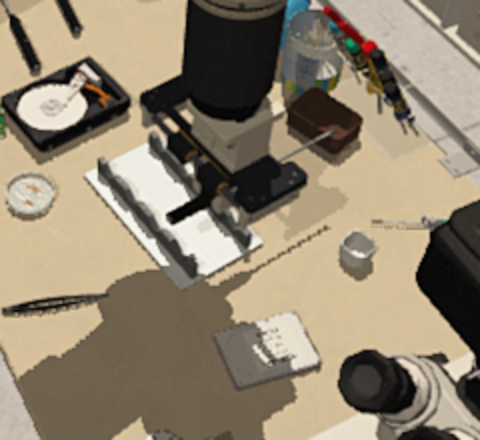

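The driver hangs level over the right-hand end notch, blade away from the robot. Lower and release.

```bash
python3 -m creep '[[[1,-0.25,0.05,3,0,0,0],[1,-0.25,0.05,5.5,0,0,0],[1,-0.25,0.05,6.8,0,0,0],[1,-0.25,0.05,7.4,0,0,0],[1,-0.25,0.05,7.6,0,0,0],[1,-0.25,0.05,7.6,0,0,0],[2.8,-0.25,0.05,7.6,0,0,0],[2.8,-0.25,0.05,7.6,0,0,0],[2.8,-0.25,0.05,7.6,0,0,0],[2.8,-0.25,0.05,6.5,0,0,0],[2.8,-0.25,0.05,3,0,0,0],[2.8,-0.25,0.05,-1,0,0,0],[2.8,-0.25,0.05,-1,0,0,0]]]'; python3 -c "
from h import *
a=92.9-180
go((.4249,.2011,.10,a),(.4249,.2011,.003,a));cv2.imwrite('pics/side4.png',cv2.resize(grab_frame('side')[200:420,270:510],None,fx=2,fy=2))"
```

```text
t: 7.18
eef_pos: [0.5635, -0.268, 0.1118]
ee_rot: [-3.139, 0.007, -3.005]
force: [0.0, -0.5, -0.1]
width: 0.028
gripper_force: 0.0
t 7.2 cm [7.35, 48.37, 1.0] rad [-0.007, 0.003, -1.485]
t 7.2 cm [7.41, 48.39, 10.7] rad [-0.007, 0.003, -1.485]
```

View pics/side4.png

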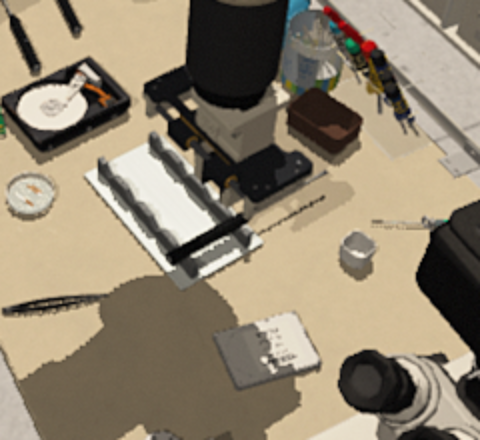

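The longest is seated in the end notch across both rails. Next is the long driver.

```bash
python3 -m creep '[[[5,7.35,48.4,1,0,0,-1.485],[5,7.35,48.4,1,0,0,-1.485],[5,7.35,48.4,1,0,0,-1.485],[5,7.35,48.4,1,0,0,-1.485],[5,7.35,48.4,1,0,0,-1.485],[5,7.35,48.4,1,0,0,-1.485],[5,7.35,48.4,1,0,0,-1.485],[5,7.35,48.4,1,0,0,-1.485],[5,7.35,48.4,1,0,0,-1.485],[5,7.35,48.4,1,0,0,-1.485],[5,7.35,48.4,1,0,0,-1.485],[5,7.35,48.4,1,0,0,-1.485],[5,7.35,48.4,1,0,0,-1.485],[5,7.35,48.4,1,0,0,-1.485]]]'; python3 -c "
from h import *
a=92.9-180
go((.4249,.2011,.003,a))"
```

```text
t: 8.98
eef_pos: [0.4228, 0.2018, 0.0973]
ee_rot: [-3.142, 0.0, -1.522]
force: [0.1, -0.4, -0.4]
width: 0.0498
gripper_force: 0.0
t 9.0 cm [0.08, -0.2, 9.43] rad [-0.0, 0.0, -0.002]
```

```bash
python3 -m creep '[[[5,0.1,-0.2,5,0,0,0],[5,0.1,-0.2,8,0,0,0],[5,0.1,-0.2,9.3,0,0,0],[5,0.1,-0.2,9.4,0,0,0],[1,0.1,-0.2,9.4,0,0,0],[1,0.1,-0.2,9.4,0,0,0],[1,0.1,-0.2,9.4,0,0,0],[1,0.1,-0.2,9.4,0,0,0],[1,0.1,-0.2,9.4,0,0,0],[1,0.1,-0.2,8,0,0,0],[1,0.1,-0.2,4,0,0,0],[1,0.1,-0.2,0,0,0,0],[1,0.1,-0.2,0,0,0,0],[1,0.1,-0.2,0,0,0,0],[1,0.1,-0.2,0,0,0,0]]]' 20; python3 -c "
from h import *
a=-180+7.8
go((.5547,-.2174,.10,a),(.5547,-.2174,.021,a))"
```

```text
t: 10.85
eef_pos: [0.424, 0.2006, 0.0961]
ee_rot: [3.14, -0.002, -1.521]
force: [0.5, 0.3, -1.1]
width: 0.0153
gripper_force: 20.0
t 10.8 cm [42.4, -10.97, -0.35] rad [0.0, -0.003, 1.484]
t 10.8 cm [42.38, -10.99, 7.55] rad [0.0, -0.003, 1.484]
```

```bash
python3 -m creep '[[[1,42.4,-11,-0.3,0,0,1.484],[1,42.4,-11,-0.3,0,0,1.484],[1,42.4,-11,-0.3,0,0,1.484],[1,42.4,-11,-0.3,0,0,1.484],[1,42.4,-11,-0.3,0,0,1.484],[1,42.4,-11,-0.3,0,0,1.484],[1,42.4,-11,-0.3,0,0,1.484],[1,42.4,-11,-0.3,0,0,1.484],[1,42.4,-11,-0.3,0,0,1.484],[1,42.4,-11,-0.3,0,0,1.484],[1,42.4,-11,-0.3,0,0,1.484],[1,42.4,-11,-0.3,0,0,1.484],[1,42.4,-11,-0.3,0,0,1.484],[1,42.4,-11,-0.3,0,0,1.484]]]'; python3 -c "
from h import *
a=-180+7.8
go((.5547,-.2174,.05,a),(.5547,-.2174,.021,a))"
```

```text
t: 12.6
eef_pos: [0.5558, -0.2165, 0.1004]
ee_rot: [-3.142, 0.0, -3.004]
force: [0.4, 0.3, -0.8]
width: 0.0155
gripper_force: 20.0
t 12.6 cm [0.12, -0.07, 5.04] rad [-0.0, 0.0, 0.001]
t 12.6 cm [0.12, -0.07, 7.94] rad [-0.0, 0.0, 0.001]
```

```bash
python3 -m creep '[[[1,0.1,-0.05,3,0,0,0],[1,0.1,-0.05,5.5,0,0,0],[1,0.1,-0.05,7,0,0,0],[1,0.1,-0.05,7.7,0,0,0],[1,0.1,-0.05,7.9,0,0,0],[1,0.1,-0.05,7.9,0,0,0],[2.6,0.1,-0.05,7.9,0,0,0],[2.6,0.1,-0.05,7.9,0,0,0],[2.6,0.1,-0.05,7.9,0,0,0],[2.6,0.1,-0.05,6.5,0,0,0],[2.6,0.1,-0.05,3,0,0,0],[2.6,0.1,-0.05,0,0,0,0],[2.6,0.1,-0.05,0,0,0,0]]]'; python3 -c "
from h import *
a=84.5-180
go((.502,.1676,.10,a),(.502,.1676,.003,a))"
```

```text
t: 14.22
eef_pos: [0.5569, -0.2176, 0.104]
ee_rot: [-3.14, 0.006, -3.004]
force: [0.5, 0.3, -0.4]
width: 0.0259
gripper_force: 0.0
t 14.2 cm [0.16, 38.91, 0.34] rad [-0.005, 0.004, -1.337]
t 14.2 cm [0.21, 38.92, 10.04] rad [-0.005, 0.004, -1.337]
```

Next is the medium driver.

```bash
python3 -m creep '[[[5,0.15,38.9,0.3,0,0,-1.337],[5,0.15,38.9,0.3,0,0,-1.337],[5,0.15,38.9,0.3,0,0,-1.337],[5,0.15,38.9,0.3,0,0,-1.337],[5,0.15,38.9,0.3,0,0,-1.337],[5,0.15,38.9,0.3,0,0,-1.337],[5,0.15,38.9,0.3,0,0,-1.337],[5,0.15,38.9,0.3,0,0,-1.337],[5,0.15,38.9,0.3,0,0,-1.337],[5,0.15,38.9,0.3,0,0,-1.337],[5,0.15,38.9,0.3,0,0,-1.337],[5,0.15,38.9,0.3,0,0,-1.337],[5,0.15,38.9,0.3,0,0,-1.337]]]'; python3 -c "
from h import *
a=84.5-180
go((.502,.1676,.003,a))"
```

```text
t: 15.85
eef_pos: [0.5004, 0.1676, 0.0973]
ee_rot: [-3.142, 0.0, -1.668]
force: [1.0, -0.8, 0.6]
width: 0.05
gripper_force: 0.0
t 15.8 cm [-0.02, -0.16, 9.43] rad [-0.0, 0.0, -0.002]
```

```bash
python3 -m creep '[[[5,0,-0.15,5,0,0,0],[5,0,-0.15,8,0,0,0],[5,0,-0.15,9.3,0,0,0],[5,0,-0.15,9.4,0,0,0],[1,0,-0.15,9.4,0,0,0],[1,0,-0.15,9.4,0,0,0],[1,0,-0.15,9.4,0,0,0],[1,0,-0.15,9.4,0,0,0],[1,0,-0.15,9.4,0,0,0],[1,0,-0.15,8,0,0,0],[1,0,-0.15,4,0,0,0],[1,0,-0.15,0,0,0,0],[1,0,-0.15,0,0,0,0],[1,0,-0.15,0,0,0,0],[1,0,-0.15,0,0,0,0]]]' 20; python3 -c "
from h import *
a=-180+7.8
go((.548,-.168,.10,a),(.548,-.168,.021,a))"
```

```text
t: 17.73
eef_pos: [0.5011, 0.1672, 0.0965]
ee_rot: [3.14, -0.001, -1.668]
force: [0.6, -0.9, -0.7]
width: 0.0153
gripper_force: 20.0
t 17.7 cm [32.91, -7.91, -0.33] rad [0.0, -0.002, 1.338]
t 17.7 cm [32.9, -7.93, 7.57] rad [0.0, -0.002, 1.338]
```

```bash
python3 -m creep '[[[1,32.9,-7.9,-0.3,0,0,1.338],[1,32.9,-7.9,-0.3,0,0,1.338],[1,32.9,-7.9,-0.3,0,0,1.338],[1,32.9,-7.9,-0.3,0,0,1.338],[1,32.9,-7.9,-0.3,0,0,1.338],[1,32.9,-7.9,-0.3,0,0,1.338],[1,32.9,-7.9,-0.3,0,0,1.338],[1,32.9,-7.9,-0.3,0,0,1.338],[1,32.9,-7.9,-0.3,0,0,1.338],[1,32.9,-7.9,-0.3,0,0,1.338],[1,32.9,-7.9,-0.3,0,0,1.338],[1,32.9,-7.9,-0.3,0,0,1.338],[1,32.9,-7.9,-0.3,0,0,1.338]]]'; python3 -c "
from h import *
a=-180+7.8
go((.548,-.168,.021,a))"
```

```text
t: 19.35
eef_pos: [0.5486, -0.1673, 0.1003]
ee_rot: [-3.142, 0.0, -3.005]
force: [-0.2, -0.3, -0.1]
width: 0.0151
gripper_force: 20.0
t 19.4 cm [0.07, -0.06, 7.93] rad [-0.0, 0.0, 0.0]
```

```bash
python3 -m creep '[[[1,0.05,-0.05,3,0,0,0],[1,0.05,-0.05,5.5,0,0,0],[1,0.05,-0.05,7,0,0,0],[1,0.05,-0.05,7.7,0,0,0],[1,0.05,-0.05,7.9,0,0,0],[1,0.05,-0.05,7.9,0,0,0],[2.6,0.05,-0.05,7.9,0,0,0],[2.6,0.05,-0.05,7.9,0,0,0],[2.6,0.05,-0.05,7.9,0,0,0],[2.6,0.05,-0.05,6.5,0,0,0],[2.6,0.05,-0.05,3,0,0,0],[2.6,0.05,-0.05,0,0,0,0],[2.6,0.05,-0.05,0,0,0,0]]]'; python3 -c "
from h import *
a=83.3-180
go((.5904,.218,.10,a))"
```

```text
t: 20.98
eef_pos: [0.5502, -0.168, 0.1039]
ee_rot: [-3.14, 0.006, -3.005]
force: [0.6, 0.1, 0.6]
width: 0.0261
gripper_force: 0.0
t 21.0 cm [-9.23, 37.7, 0.4] rad [-0.005, 0.004, -1.317]
```

Last is the short driver.

```bash
python3 -m creep '[[[5,-9.2,37.7,0.3,0,0,-1.317],[5,-9.2,37.7,0.3,0,0,-1.317],[5,-9.2,37.7,0.3,0,0,-1.317],[5,-9.2,37.7,0.3,0,0,-1.317],[5,-9.2,37.7,0.3,0,0,-1.317],[5,-9.2,37.7,0.3,0,0,-1.317],[5,-9.2,37.7,0.3,0,0,-1.317],[5,-9.2,37.7,0.3,0,0,-1.317],[5,-9.2,37.7,0.3,0,0,-1.317],[5,-9.2,37.7,0.3,0,0,-1.317],[5,-9.2,37.7,0.3,0,0,-1.317],[5,-9.2,37.7,0.3,0,0,-1.317],[5,-9.2,37.7,0.3,0,0,-1.317]]]'; python3 -c "
from h import *
a=83.3-180
go((.5904,.218,.003,a))"
```

```text
t: 22.6
eef_pos: [0.5883, 0.2177, 0.0973]
ee_rot: [-3.142, 0.0, -1.689]
force: [0.4, 0.2, -0.5]
width: 0.0497
gripper_force: 0.0
t 22.6 cm [-0.05, -0.21, 9.43] rad [-0.0, 0.0, -0.002]
```

```bash
python3 -m creep '[[[5,0,-0.2,5,0,0,0],[5,0,-0.2,8,0,0,0],[5,0,-0.2,9.3,0,0,0],[5,0,-0.2,9.4,0,0,0],[1,0,-0.2,9.4,0,0,0],[1,0,-0.2,9.4,0,0,0],[1,0,-0.2,9.4,0,0,0],[1,0,-0.2,9.4,0,0,0],[1,0,-0.2,9.4,0,0,0],[1,0,-0.2,8,0,0,0],[1,0,-0.2,4,0,0,0],[1,0,-0.2,0,0,0,0],[1,0,-0.2,0,0,0,0],[1,0,-0.2,0,0,0,0],[1,0,-0.2,0,0,0,0]]]' 20; python3 -c "
from h import *
a=-180+7.8
go((.541,-.118,.10,a))"
```

```text
t: 24.48
eef_pos: [0.5896, 0.2173, 0.0963]
ee_rot: [3.14, -0.001, -1.689]
force: [-0.1, 0.2, -0.4]
width: 0.0151
gripper_force: 20.0
t 24.5 cm [33.87, 0.87, -0.33] rad [0.0, -0.002, 1.317]
```

```bash
python3 -m creep '[[[1,33.9,0.9,-0.3,0,0,1.317],[1,33.9,0.9,-0.3,0,0,1.317],[1,33.9,0.9,-0.3,0,0,1.317],[1,33.9,0.9,-0.3,0,0,1.317],[1,33.9,0.9,-0.3,0,0,1.317],[1,33.9,0.9,-0.3,0,0,1.317],[1,33.9,0.9,-0.3,0,0,1.317],[1,33.9,0.9,-0.3,0,0,1.317],[1,33.9,0.9,-0.3,0,0,1.317],[1,33.9,0.9,-0.3,0,0,1.317],[1,33.9,0.9,-0.3,0,0,1.317],[1,33.9,0.9,-0.3,0,0,1.317],[1,33.9,0.9,-0.3,0,0,1.317]]]'; python3 -c "
from h import *
a=-180+7.8
go((.541,-.118,.021,a))"
```

```text
t: 26.1
eef_pos: [0.5414, -0.1177, 0.1003]
ee_rot: [3.142, 0.0, -3.005]
force: [-0.2, -0.3, -0.3]
width: 0.0152
gripper_force: 20.0
t 26.1 cm [0.04, -0.02, 7.93] rad [0.0, 0.0, 0.0]
```

```bash
python3 -m creep '[[[1,0.05,0,3,0,0,0],[1,0.05,0,5.5,0,0,0],[1,0.05,0,7,0,0,0],[1,0.05,0,7.7,0,0,0],[1,0.05,0,7.9,0,0,0],[1,0.05,0,7.9,0,0,0],[2.6,0.05,0,7.9,0,0,0],[2.6,0.05,0,7.9,0,0,0],[2.6,0.05,0,7.9,0,0,0],[2.6,0.05,0,6.5,0,0,0],[2.6,0.05,0,3,0,0,0],[2.6,0,0,-3,0,0,0],[2.6,0,6,-8,0,0,0],[2.6,0,15,-8,0,0,0],[2.6,0,40,-8,0,0,0],[2.6,0,40,-8,0,0,0],[2.6,0,40,-8,0,0,0],[2.6,0,40,-8,0,0,0],[2.6,0,40,-8,0,0,0]]]'; python3 - <<'E'
from h import *
g=grab_frame('top');cv2.imwrite('pics/top5f.png',g)
cv2.imwrite('pics/top5.png',cv2.resize(g[150:310,280:520],None,fx=3,fy=3,interpolation=2))
cv2.imwrite('pics/side5.png',cv2.resize(grab_frame('side')[220:400,220:440],None,fx=3,fy=3,interpolation=2))
E
```

```text
t: 28.48
eef_pos: [0.4866, 0.2813, 0.1815]
ee_rot: [3.141, 0.001, -3.004]
force: [0.9, 0.0, 0.3]
width: 0.0259
gripper_force: 0.0
```

View pics/top5.png

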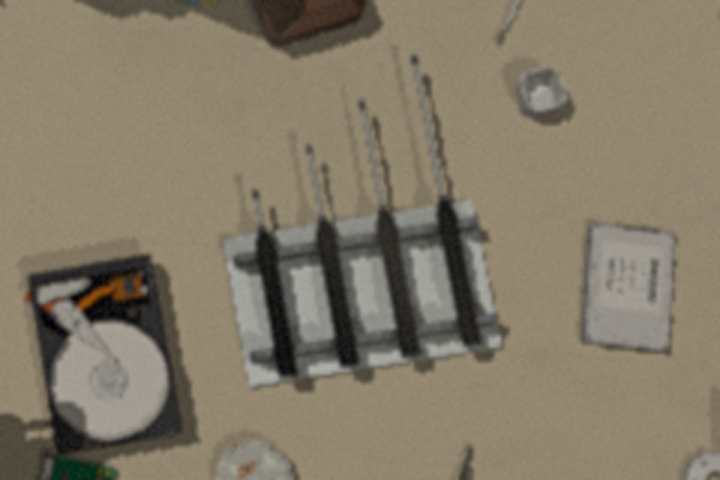

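View pics/side5.png

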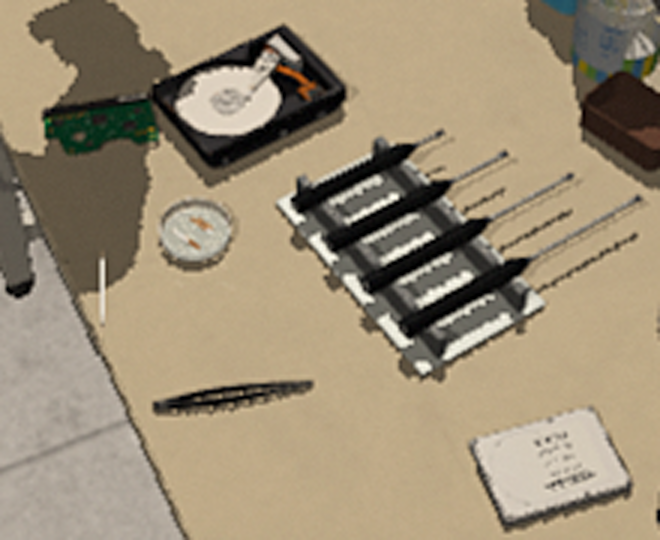

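The four lie in order, shortest at the open drive's end, all blades away. A quick check of the handle ends at axis height 27 mm in the rest frame:

```bash
python3 - <<'E'
from h import *
u=lambda L:np.array(L)/3+[280,150]
a=np.radians(7.8);M=np.array([[np.cos(a),np.sin(a)],[-np.sin(a),np.cos(a)]])
F=ray("top",u([(263,228),(325,222),(385,210),(445,202)]),.027);B=ray("top",u([(288,375),(348,362),(410,355),(470,345)]),.027)
f,b=[(M@(q-[.5513,-.1926]).T).T for q in(F,B)]
print(((f+b)/2).round(3).tolist(),np.linalg.norm(f-b,axis=1).round(3),np.arctan2((f-b)[:,1],(f-b)[:,0]).round(3))
s=get_state();print(s["t"],abs(s["qd"]).max())
E
```

```text
[[-0.0, 0.073], [-0.001, 0.023], [-0.001, -0.027], [-0.001, -0.076]] [0.121 0.115 0.12  0.118] [-0.01  -0.023 -0.022 -0.027]
28.575 0.048446675202340854
```

All are within about 2 mm and 0.03 rad of their seats, and the drives haven't moved. Handing in.

```bash
python3 -c "
from station import *
print(job_done())"
```

```text
the job is handed in; nothing more can be done
None
```

The four black-handled screwdrivers lie one per notch, blades away from the robot, from the shortest at the opened drive's end to the longest at the other; both drives look unmoved, and I handed the job in at about 29 s without getting a verdict back.

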